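# Square the parts tin into its corner and hold its sprung lid at the mark

### The arm

A 6-joint arm with a two-finger parallel gripper is mounted at the origin on the work surface. World frame = base frame: x ahead of the robot, y to its left, z up, the work surface at z = 0. Lengths are in m, angles in rad, forces in N, time in s.
With the tool pointing down it reaches from about 0.35 to 0.975 m from the base axis. Payload 4.9 kg.
Tool frame: the origin (TCP) lies midway between the tips of the shut fingers; the grasp point (between the pads) lies manip.tcp_to_grasp behind it (manip.tcp_to_grasp is the distance from the TCP to the grasp point, in m); z points along the fingers, y is the line along which they close (so a half turn about z gives the same grasp; the last joint's range is limited). The gripper opens to 85 mm and grips with 20 to 120 N. Pads are 22 mm wide; open, the fingers measure 114 mm over their backs; the gripper's body (76 mm by 85 mm) begins 54 mm behind the grasp point. The pads swing forward as they close: fully open they stand 13 mm farther back than shut.
Start: joints at [-0.119, 0.053, 1.613, -0, 1.476, -0.119], TCP at [0.625, 0, 0.231] pointing down, gripper open.
Joint ranges: [-3.01, 3.01], [-1.01, 2.22], [0.06, 2.58], [-1.02, 4.17], [0.09, 2.62], [-3.14, 3.14]. Speed limits (rad/s): [2.57, 2.57, 3.14, 3.14, 3.14, 3.14].

### API

Orientations are given as a unit quaternion [w, x, y, z].
In Python, from plant import manip, grab_frame, calibration, job_done gives the robot as it stands.
- The arm moves only by the tool send_rows, never from a script. Its argument "rows" is a list of rows, each an object of numbers: "x", "y", "z": the shift along the tool's x, y, z normalised to -1 to 1, where 1 is 15 cm; "wx", "wy", "wz": the turn, a rotation vector about the tool's x, y, z normalised to -1 to 1, where 1 is pi/4 rad; "hand": the opening, from -1 (shut) to 1 (fully open). In form: [{"x": .., "y": .., "z": .., "wx": .., "wy": .., "wz": .., "hand": ..}, ...]. A call has exactly 10 rows; each row shifts and turns the commanded pose from where the row before left it, along the tool's axes as they then stand; what a row does not reach is not made up. A row lasts 1/12 s, in which the tool goes at most 41.7 mm and 7.16 degrees, less where a joint would pass 70% of its speed; a pose out of reach is approached as far as the arm can. A call with a number of a shift or a turn outside -1 to 1 is refused whole. A call with a gripper value outside its range is refused whole. The fingers move at their own pace and stop on an object; the grip force is fixed at half the most. Time passes only in rows, so rows that do not move let the fingers close, or fill a call up. It gives the time, the measured TCP pose, the force, the opening and the grip force at its end, in the units of the state.
- manip.state(): the state, without advancing time (a new reading comes with each control period).
- grab_frame(name): name is "scene" or "side" or "wrist"; returns the picture (420x560x3 uint8, blue, green, red); there is no depth.
- calibration(name): a dict with "camera_matrix" (3x3 intrinsics, pixels), "R" (3x3) and "t" (3): a world point X has camera coordinates R X + t. Camera axes: x right, y down, z forward; pixel columns grow to the right and rows downward; lengths in m; the calibration is good to about 2 mm. The wrist camera is an equidistant fisheye: a pixel r from the principal point sees the ray r / f radians off the axis. A picture is of the moment at which its call begins: read the wrist's pose just before it. calibration takes no time and is no camera call; for the wrist camera it gives the pose at the moment of the call.
- job_done(): hands the job in; it is judged then, once.
The state is a dict: "time": time; "joint_pos": joint angles; "joint_vel": joint speeds; "joint_efforts": joint torques, N m; "tool_pos": TCP position; "tool_rot": TCP orientation; "contact_force": force on the tool from outside, world axes, zero at the start; "ft_torque": the same for the moment, N m; "gripper_width": opening from 0.0 (shut) to 1.0 (fully open); "grasp_force": force on a finger pad.
Only numpy, scipy, OpenCV 4.12 (cv2) and the standard library are available. Lean on these libraries where they do the work, as an engineer would, in place of code of your own. Each camera call takes 0.05 s, during which the arm holds its last target. There are 200 camera calls.

### The job

Push the shut blue parts tin along the bench until it sits square and flush against both rails of the aluminium corner fence. Then lift its sprung lid by the black knob to the red mark, 35 degrees open, and keep holding it there so the mechanic can pick clips out with both hands: finish with the lid still held in the gripper, since it snaps shut when let go, and with the tin still flush in the corner. Leave everything else on the bench where it is.

Things in the scene. Friction and masses are not known exactly. Their poses are not given: they have to be found in the camera images.
- fence: aluminium L-shaped fence fixed to the bench, rails 30 mm high, 18 mm thick. Origin: inner corner of the two rails at bench height, z up. Back rail: inner face at x = 0, runs 100 mm along -y. Side rail: inner face at y = 0, runs 100 mm along -x. Sitting square and flush, the tin has its origin at (-60, -60) mm in this frame and its x axis along the fence's x
- tin: blue square tin box, 120 x 120 mm, 65 mm high, about 1.2 kg with its lid, loose; sliding it takes 5 to 20 N. Origin: centre of underside; x points from knob side to hinge side, z up. Its +x (hinge) side goes to the back rail, its +y side to the side rail. A white quadrant arc on its +y wall (y 60 to 66 mm, clear of the rails, up to 155 mm high, 95 mm radius about the hinge) has the red mark
- lid (a joint): angle of the tin's lid in rad: 0 shut, growing as the knob edge rises; the red mark is at 0.611 (35 degrees), the stop at 1.4. A spring always closes it: lifting at the knob takes about 1 N when shut and 2 N at the mark
- lid_knob (a point): centre of the black lid knob, a roller 30 mm long along the tin's y and 18 mm in diameter, on a stem 12 mm wide, 4 mm thick from the middle of the lid's front edge, 34 mm out from that edge. Lid shut: at (-96, 0, 62) mm in the tin's frame. It swings on a 156 mm radius about the hinge
- lid_hinge (a point): middle of the lid's hinge axis, which runs along the tin's y axis: at (60, 0, 60) mm in the tin's frame
- basket: silver clutch basket, 106 mm across, 38 mm high, loose; origin: centre of underside. Leave alone
- jar: green glass jar of bolts with a steel cap, 76 mm across, 100 mm high, loose; origin: centre of underside. Leave alone
- carton: small cardboard carton with a yellow band, 70 x 90 x 45 mm, loose; origin: centre of underside. Leave alone
- wrench: chrome socket wrench lying along its own x axis, 200 mm long, 38 mm high at the head (+x), loose; origin: on the bench below a point near mid length. Leave alone
- footpeg: matte black rubber footpeg with a steel stub, 115 x 30 x 26 mm, long along its x, loose; origin: centre of the rubber block's underside. Leave alone
- mallet: hammer lying along its own x axis, about 240 mm long, loose. Leave alone
Things that resemble listed ones, but are neither listed nor needed, are in the scene too. Leave any brown or yellow look-alike of the fence alone.

How it is judged:
By the outcome, as a careful person would: the job done as asked, in the order asked, and still so for the second after the job is handed in, while the arm keeps its last pose, push and grip.
It also fails if it takes over 58 s, if anything falls off the work surface, if the arm or the gripper's body presses on something with over 40 N, if the wrist force passes 120 N, or if a joint passes its speed limit or range.

## Working session

There is one attempt and no reset: what is moved stays moved. The work goes in short steps, Python scripts to look and compute and a tool call to move; the robot and the scene stay as the last step left them, time stands still between calls to the robot, and variables do not carry over. Pictures are saved under pics/ and viewed, at most 10 in all, crops included, and the job is handed in when it is done.

Besides the shell and the picture viewer there is one more tool, called after "Request:" as name(argument=value, ...), one argument or row to a line, values as JSON. send_rows: Moves the arm, as the interface text tells. Scaled input: -1 to 1 covers 15 cm each way for a shift and pi/4 rad each way for a turn. Its arguments: {"type":"object","properties":{"rows":{"type":"array","items":{"type":"object","properties":{"x":{"type":"number","minimum":-1,"maximum":1},"y":{"type":"number","minimum":-1,"maximum":1},"z":{"type":"number","minimum":-1,"maximum":1},"wx":{"type":"number","minimum":-1,"maximum":1},"wy":{"type":"number","minimum":-1,"maximum":1},"wz":{"type":"number","minimum":-1,"maximum":1},"hand":{"type":"number"}}}}},"required":["rows"]}

```bash
mkdir -p pics; ls; python3 - <<'E'
from plant import manip, grab_frame, calibration
import cv2
for n in ("scene","side"):
    cv2.imwrite(f"pics/{n}0.png",grab_frame(n))
    c=calibration(n);print(n,c)
print(manip.tcp_to_grasp, manip.state())
E
```

```text
pics
scene {'camera_matrix': array([[523.45818884,   0.        , 278.34607198],
       [  0.        , 523.45818884, 207.38832993],
       [  0.        ,   0.        ,   1.        ]]), 'R': array([[ 0.77368146,  0.63357311,  0.00145579],
       [ 0.48609768, -0.59211648, -0.6427341 ],
       [-0.40635705,  0.49797911, -0.76608796]]), 't': array([-0.40732812, -0.18066418,  1.80982396])}
side {'camera_matrix': array([[512.13521698,   0.        , 283.5133392 ],
       [  0.        , 512.13521698, 208.40946501],
       [  0.        ,   0.        ,   1.        ]]), 'R': array([[ 0.99712954, -0.07367321, -0.01746255],
       [-0.05594848, -0.56155814, -0.82554359],
       [ 0.05101421,  0.8241509 , -0.56406812]]), 't': array([-0.51901846,  0.11366903,  1.41427583])}
0.0187 {'time': 0.1, 'joint_pos': array([-1.19014051e-01,  5.33178205e-02,  1.61418389e+00,  3.68443874e-06,
        1.47604139e+00, -1.19011122e-01]), 'joint_vel': array([ 0.00077778, -0.00286309, -0.00351604,  0.0001637 ,  0.00165233,
       -0.00014558]), 'joint_efforts': array([ 6.14647306e-04, -3.94903493e+01, -3.71363103e+01, -4.52310599e-05,
        3.99340541e-03, -4.17574097e-05]), 'tool_pos': array([6.24413306e-01, 6.28233340e-05, 2.30153007e-01]), 'tool_rot': array([-7.67719363e-04,  7.07107605e-01,  7.07105285e-01, -6.01392318e-04]), 'contact_force': array([-0.09889696, -0.43447479, -0.71525166]), 'ft_torque': array([-0.01514167,  0.0520015 ,  0.05340862]), 'grasp_force': 0.0, 'gripper_width': 1.0011533178190681}
```

View pics/scene0.png

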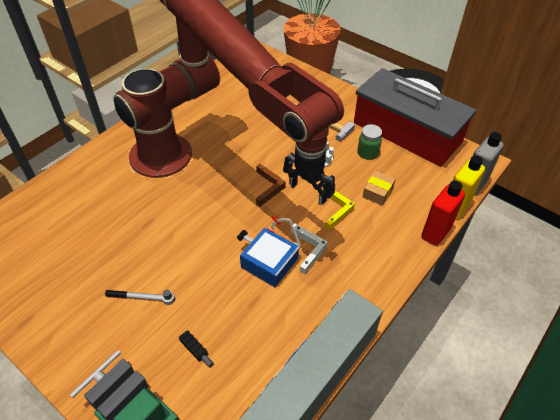

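View pics/side0.png

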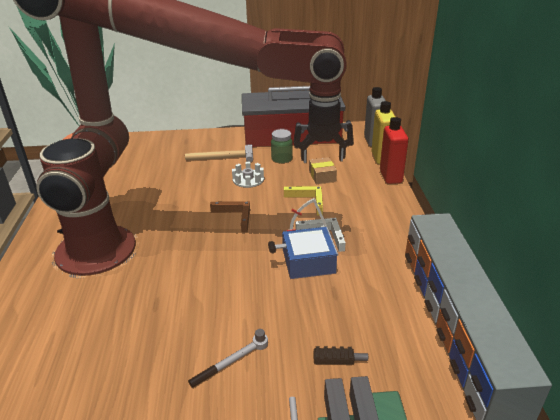

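The scene picture shows the blue tin at (270,256) with its knob at (243,236). In the side picture the tin is at (310,250) and the knob at (272,246). Fence candidates in the scene picture are brown (268,185), yellow (340,208) and aluminium (312,245); I choose the aluminium one. For the knob, the black tip at (243,236) could be confused with the footpeg (195,348) or the wrench handle (118,294), so I'm checking close crops.

```bash
python3 - <<'E'
import cv2,numpy as np
a=cv2.imread("pics/scene0.png")[200:300,225:345];b=cv2.imread("pics/side0.png")[190:290,255:365]
f=lambda im:cv2.resize(im,None,fx=5,fy=5,interpolation=cv2.INTER_CUBIC)
# separate stacked within 800x600: scale to 3.3
A=cv2.resize(a,(400*120//120,333),interpolation=cv2.INTER_CUBIC);B=cv2.resize(b,(400,364),interpolation=cv2.INTER_CUBIC)
o=np.zeros((364,800,3),np.uint8);o[:333,:400]=A;o[:,400:]=B
cv2.imwrite("pics/crop1.png",o)
E
```

```text
(no output)
```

View pics/crop1.png

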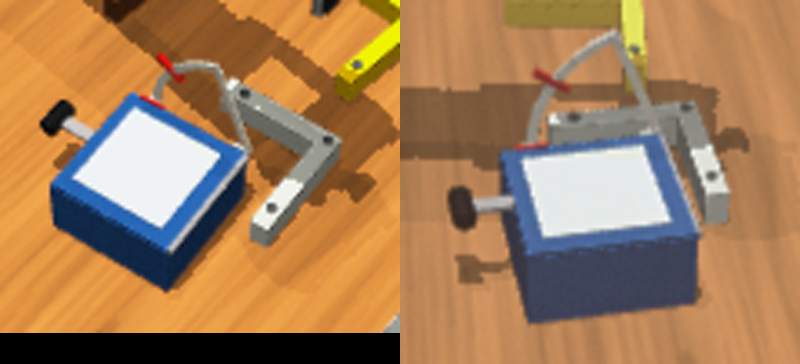

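The crops confirm the choice: a blue tin with white lid and arc, a black knob on the left in both crops, and the aluminium fence behind and to the right. Now I'm measuring.

```bash
cat > h.py <<'E'
import cv2,numpy as np
from plant import calibration
def ray(n,px,c=None):
    c=c or calibration(n);K=np.array(c["camera_matrix"]);R=np.array(c["R"]);t=np.array(c["t"])
    d=np.array([(px[0]-K[0,2])/K[0,0],(px[1]-K[1,2])/K[1,1],1.])
    if n=="wrist":
        r=np.hypot(*d[:2]);d=np.array([*(d[:2]/max(r,1e-9)*np.sin(r)),np.cos(r)])
    return -R.T@t,R.T@d
def plane(n,px,z,c=None):
    o,d=ray(n,px,c);return o+d*(z-o[2])/d[2]
def tri(pairs):
    A=np.zeros((3,3));b=np.zeros(3)
    for n,p in pairs:
        o,d=ray(n,p);d/=np.linalg.norm(d);M=np.eye(3)-np.outer(d,d);A+=M;b+=M@o
    return np.linalg.solve(A,b)
def quad(mask):
    cs,_=cv2.findContours(mask.astype(np.uint8),cv2.RETR_EXTERNAL,cv2.CHAIN_APPROX_NONE)
    c=max(cs,key=cv2.contourArea);e=1.
    while True:
        q=cv2.approxPolyDP(cv2.convexHull(c),e,True)
        if len(q)<=4:return q[:,0,:]
        e+=.3
E
python3 - <<'E'
from h import *
np.set_printoptions(precision=4,suppress=True)
off={"scene":(225,200,3.3333,3.33),"side":(255,190,400/110,3.64)}
for n in off:
    im=cv2.imread(f"pics/{n}0.png").astype(int)
    x,y=off[n][:2];w=np.zeros(im.shape[:2],bool)
    s=im[y:y+100,x:x+110]
    m=(s.min(2)>190)
    w[y:y+100,x:x+110]=m
    q=quad(w);P=np.array([plane(n,p,.065) for p in q])
    print(n,q.tolist(),P[:,:2].round(4).tolist(),P.mean(0))
    hsv=cv2.cvtColor(im.astype(np.uint8),cv2.COLOR_BGR2HSV)
    b=np.zeros_like(w);b[y:y+100,x:x+110]=((hsv[...,0]>100)&(hsv[...,0]<130)&(hsv[...,1]>120))[y:y+100,x:x+110]
    yy,xx=np.nonzero(b);print("blue bbox",xx.min(),xx.max(),yy.min(),yy.max())
g=lambda n,u,v:(n,(off[n][0]+u/off[n][2]-.5*0,off[n][1]+v/off[n][3]))
pts={"knob":((58,119),(461,208)),"outer corner":((340,143),(691,103)),"inner corner":((303,148),(682,122)),
"side end out":((232,80),None),"back end outer":((273,238),(726,188)),"screw corner":((327,140),(687,107)),"screw side":((244,94),(573,119)),"screw back":((271,207),(711,176))}
for k,(a,b) in pts.items():
    A=g("scene",a[0],a[1]);o=[plane("scene",A[1],.03)[:2]]
    if b:
        b=(b[0]-400,b[1]);B=g("side",*b);o+=[plane("side",B[1],.03)[:2],tri([A,B])]
    print(k,*o)
E
```

```text
scene [[265, 233], [290, 246], [273, 267], [247, 253]] [[0.5301, -0.0654], [0.6147, -0.0557], [0.6227, -0.1408], [0.5365, -0.1511]] [ 0.576  -0.1033  0.065 ]
blue bbox 240 297 228 286
side [[321, 230], [328, 250], [294, 254], [289, 234]] [[0.6174, -0.0569], [0.6237, -0.1422], [0.5369, -0.1498], [0.5313, -0.0662]] [ 0.5773 -0.1038  0.065 ]
blue bbox 283 335 228 259
knob [ 0.4673 -0.0957] [ 0.4843 -0.0733] [ 0.4833 -0.1114  0.0601]
outer corner [0.6764 0.0418] [0.6719 0.041 ] [0.6737 0.0458 0.0254]
inner corner [0.6545 0.0168] [0.661  0.0166] [0.6585 0.0113 0.0359]
side end out [0.5595 0.0369]
back end outer [ 0.6908 -0.0743] [ 0.6807 -0.0685] [ 0.6847 -0.0669  0.024 ]
screw corner [0.6656 0.0372] [0.6679 0.036 ] [0.6671 0.0353 0.0315]
screw side [0.5777 0.0312] [0.5773 0.0288] [0.5773 0.0319 0.0281]
screw back [ 0.6705 -0.0504] [ 0.6721 -0.0531] [ 0.6715 -0.0514  0.0299]
```

Request:
send_rows(
  rows=[
    {"wz": -0.0667,"hand": 1},
    {"x": -0.23,"y": -0.055,"hand": 1},
    {"x": -0.23,"y": -0.055,"hand": 1},
    {"x": -0.23,"y": -0.055,"hand": 1},
    {"x": -0.23,"y": -0.055,"hand": 1},
    {"x": -0.23,"y": -0.055,"hand": 1},
    {"x": -0.23,"y": -0.055,"hand": 1},
    {"hand": 1},
    {"hand": 1},
    {"hand": 1},
  ],
)

```text
invalid input at $.rows[0]: expected keys x, y, z, wx, wy, wz, hand
```

```bash
python3 - <<'E'
from h import *
from plant import manip,grab_frame
import pickle
s=manip.state();c=calibration("wrist");im=grab_frame("wrist");cv2.imwrite("pics/w1.png",im);pickle.dump(c,open("w1.pkl","wb"))
print(s["tool_pos"],s["tool_rot"],s["time"],c)
E
```

```text
[6.24413306e-01 6.28233340e-05 2.30153007e-01] [-7.67719363e-04  7.07107605e-01  7.07105285e-01 -6.01392318e-04] 0.1 {'camera_matrix': array([[325.1922621 ,   0.        , 277.35770393],
       [  0.        , 325.1922621 , 206.53617601],
       [  0.        ,   0.        ,   1.        ]]), 'R': array([[ 9.99996204e-01, -1.09201547e-03, -2.52973920e-03],
       [-2.96274966e-04, -9.55403379e-01,  2.95303735e-01],
       [-2.73939762e-03, -2.95301864e-01, -9.55400076e-01]]), 't': array([-0.62328973, -0.03722435,  0.38011103])}
```

View pics/w1.png

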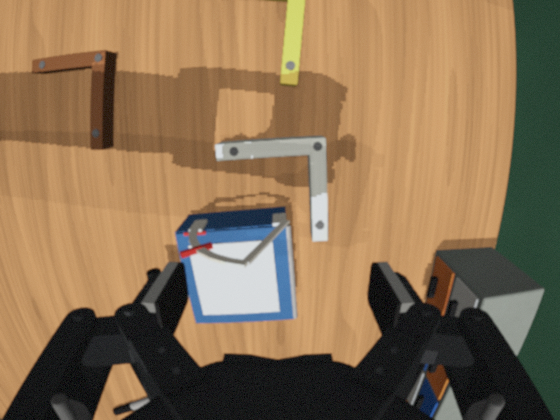

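The wrist view shows the aluminium fence with screws at (234,152), (318,146) and (320,225) and its inner corner at (310,157). The tin's lid is at about (235,280) with the knob near (152,285).

```bash
python3 - <<'E'
from h import *
import pickle
np.set_printoptions(precision=4,suppress=True)
c=pickle.load(open("w1.pkl","rb"));im=cv2.imread("pics/w1.png")
P=lambda p,z:plane("wrist",p,z,c)[:2]
g=cv2.cvtColor(im,cv2.COLOR_BGR2GRAY)
S=[]
for (u,v) in((234,152),(318,146),(320,225)):
    w=255-g[v-6:v+7,u-6:u+7].astype(float);w=np.clip(w-150,0,None)
    yy,xx=np.mgrid[v-6:v+7,u-6:u+7];p=((w*xx).sum()/w.sum(),(w*yy).sum()/w.sum());S.append(P(p,.03));print(p,S[-1])
a=S[1]-S[0];b=S[1]-S[2]
print("yaw",np.degrees(np.arctan2(a[1],a[0])),np.degrees(np.arctan2(-b[0],b[1])),np.linalg.norm(a),np.linalg.norm(b))
for n,p in dict(inner=(310,157),outer=(326,138),backend_in=(312.5,240),backend_out=(327.5,240),side_end_in=(217,160)).items(): print(n,P(p,.03))
hsv=cv2.cvtColor(im,cv2.COLOR_BGR2HSV)
m=((hsv[...,0]>100)&(hsv[...,0]<130)&(hsv[...,1]>120)&(hsv[...,2]>130));m[:, :175]=0;m[:190]=0;m[325:]=0;m[:,305:]=0
q=quad(m);print(q.tolist());print(np.array([P(p,.065) for p in q]), np.mean([P(p,.065) for p in q],0))
E
```

```text
(np.float64(233.4627027027027), np.float64(150.9189189189189)) [0.5767 0.0321]
(np.float64(317.221396731055), np.float64(146.24219910846955)) [0.6656 0.0369]
(np.float64(nan), np.float64(nan)) [nan nan]
yaw 3.148119322669365 nan 0.08904871456049974 nan
inner [0.6581 0.0253]
outer [0.6748 0.0459]
backend_in [ 0.6636 -0.0701]
backend_out [ 0.6811 -0.0703]
side_end_in [0.5585 0.0225]
[[284, 230], [291, 317], [197, 321], [182, 260]]
[[ 0.6301 -0.044 ]
 [ 0.6391 -0.1528]
 [ 0.5272 -0.1623]
 [ 0.5197 -0.0799]] [ 0.579  -0.1097]<stdin>:10: RuntimeWarning: invalid value encountered in scalar divide
```

Request:
send_rows(
  rows=[
    {"x": 0,"y": 0,"z": 0,"wx": 0,"wy": 0,"wz": -0.0667,"hand": 1},
    {"x": -0.23,"y": -0.055,"z": 0,"wx": 0,"wy": 0,"wz": 0,"hand": 1},
    {"x": -0.23,"y": -0.055,"z": 0,"wx": 0,"wy": 0,"wz": 0,"hand": 1},
    {"x": -0.23,"y": -0.055,"z": 0,"wx": 0,"wy": 0,"wz": 0,"hand": 1},
    {"x": -0.23,"y": -0.055,"z": 0,"wx": 0,"wy": 0,"wz": 0,"hand": 1},
    {"x": -0.23,"y": -0.055,"z": 0,"wx": 0,"wy": 0,"wz": 0,"hand": 1},
    {"x": -0.23,"y": -0.055,"z": 0,"wx": 0,"wy": 0,"wz": 0,"hand": 1},
    {"x": 0,"y": 0,"z": 0.2,"wx": 0,"wy": 0,"wz": 0,"hand": 1},
    {"x": 0,"y": 0,"z": 0.2,"wx": 0,"wy": 0,"wz": 0,"hand": 1},
    {"x": 0,"y": 0,"z": 0,"wx": 0,"wy": 0,"wz": 0,"hand": 1},
  ],
)

```text
time: 0.98
tool_pos: [0.5823, -0.2083, 0.1637]
tool_rot: [-0.006, 0.689, 0.725, -0.002]
contact_force: [-0.2, 1.0, -1.9]
gripper_width: 0.999
grasp_force: 0.0
```

Request:
send_rows(
  rows=[
    {"x": 0,"y": 0,"z": 0.24,"wx": 0,"wy": 0,"wz": -0.005,"hand": 1},
    {"x": 0,"y": 0,"z": 0.24,"wx": 0,"wy": 0,"wz": 0,"hand": 1},
    {"x": 0,"y": 0,"z": 0.24,"wx": 0,"wy": 0,"wz": 0,"hand": 1},
    {"x": 0,"y": 0,"z": 0.18,"wx": 0,"wy": 0,"wz": 0,"hand": 1},
    {"x": 0,"y": 0,"z": 0.08,"wx": 0,"wy": 0,"wz": 0,"hand": 1},
    {"x": 0,"y": 0,"z": 0,"wx": 0,"wy": 0,"wz": 0,"hand": 1},
    {"x": 0.05,"y": 0,"z": 0,"wx": 0,"wy": 0,"wz": 0,"hand": 1},
    {"x": 0.05,"y": 0,"z": 0,"wx": 0,"wy": 0,"wz": 0,"hand": 1},
    {"x": 0.05,"y": 0,"z": 0,"wx": 0,"wy": 0,"wz": 0,"hand": 1},
    {"x": 0,"y": 0,"z": 0,"wx": 0,"wy": 0,"wz": 0,"hand": 1},
  ],
)

```text
time: 1.82
tool_pos: [0.5864, -0.1856, 0.0266]
tool_rot: [0.001, 0.686, 0.727, 0.001]
contact_force: [0.2, -0.7, -0.6]
gripper_width: 0.999
grasp_force: 0.0
```

Request:
send_rows(
  rows=[
    {"x": 0.02,"y": 0,"z": 0.05,"wx": 0,"wy": 0,"wz": 0,"hand": 1},
    {"x": 0.03,"y": 0,"z": 0,"wx": 0,"wy": 0,"wz": 0,"hand": 1},
    {"x": 0.03,"y": 0,"z": 0,"wx": 0,"wy": 0,"wz": 0,"hand": 1},
    {"x": 0.03,"y": 0,"z": 0,"wx": 0,"wy": 0,"wz": 0,"hand": 1},
    {"x": 0.03,"y": 0,"z": 0,"wx": 0,"wy": 0,"wz": 0,"hand": 1},
    {"x": 0.03,"y": 0,"z": 0,"wx": 0,"wy": 0,"wz": 0,"hand": 1},
    {"x": 0.03,"y": 0,"z": 0,"wx": 0,"wy": 0,"wz": 0,"hand": 1},
    {"x": 0.03,"y": 0,"z": 0,"wx": 0,"wy": 0,"wz": 0,"hand": 1},
    {"x": 0.03,"y": 0,"z": 0,"wx": 0,"wy": 0,"wz": 0,"hand": 1},
    {"x": 0.03,"y": 0,"z": 0,"wx": 0,"wy": 0,"wz": 0,"hand": 1},
  ],
)

```text
time: 2.65
tool_pos: [0.5826, -0.1431, 0.0167]
tool_rot: [0.0, 0.687, 0.727, -0.0]
contact_force: [0.2, -4.1, -4.2]
gripper_width: 0.998
grasp_force: 2.2
```

Request:
send_rows(
  rows=[
    {"x": 0.022,"y": 0,"z": 0,"wx": 0,"wy": 0,"wz": 0,"hand": 1},
    {"x": 0.022,"y": 0,"z": 0,"wx": 0,"wy": 0,"wz": 0,"hand": 1},
    {"x": 0.022,"y": 0,"z": 0,"wx": 0,"wy": 0,"wz": 0,"hand": 1},
    {"x": 0.022,"y": 0,"z": 0,"wx": 0,"wy": 0,"wz": 0,"hand": 1},
    {"x": 0.022,"y": 0,"z": 0,"wx": 0,"wy": 0,"wz": 0,"hand": 1},
    {"x": 0.022,"y": 0,"z": 0,"wx": 0,"wy": 0,"wz": 0,"hand": 1},
    {"x": 0.022,"y": 0,"z": 0,"wx": 0,"wy": 0,"wz": 0,"hand": 1},
    {"x": 0.022,"y": 0,"z": 0,"wx": 0,"wy": 0,"wz": 0,"hand": 1},
    {"x": 0,"y": 0,"z": 0,"wx": 0,"wy": 0,"wz": 0,"hand": 1},
    {"x": 0,"y": 0,"z": 0,"wx": 0,"wy": 0,"wz": 0,"hand": 1},
  ],
)

```text
time: 3.48
tool_pos: [0.5814, -0.1161, 0.0171]
tool_rot: [-0.0, 0.687, 0.727, 0.001]
contact_force: [-0.1, -0.3, -0.3]
gripper_width: 1.0
grasp_force: 0.0
```

Request:
send_rows(
  rows=[
    {"x": 0.008,"y": 0,"z": 0,"wx": 0,"wy": 0,"wz": 0,"hand": 1},
    {"x": 0.008,"y": 0,"z": 0,"wx": 0,"wy": 0,"wz": 0,"hand": 1},
    {"x": 0.008,"y": 0,"z": 0,"wx": 0,"wy": 0,"wz": 0,"hand": 1},
    {"x": 0.008,"y": 0,"z": 0,"wx": 0,"wy": 0,"wz": 0,"hand": 1},
    {"x": 0.006,"y": 0,"z": 0,"wx": 0,"wy": 0,"wz": 0,"hand": 1},
    {"x": 0.006,"y": 0,"z": 0,"wx": 0,"wy": 0,"wz": 0,"hand": 1},
    {"x": 0.006,"y": 0,"z": 0,"wx": 0,"wy": 0,"wz": 0,"hand": 1},
    {"x": 0,"y": 0,"z": 0,"wx": 0,"wy": 0,"wz": 0,"hand": 1},
    {"x": 0,"y": 0,"z": 0,"wx": 0,"wy": 0,"wz": 0,"hand": 1},
    {"x": 0,"y": 0,"z": 0,"wx": 0,"wy": 0,"wz": 0,"hand": 1},
  ],
)

```text
time: 4.32
tool_pos: [0.5812, -0.1103, 0.0173]
tool_rot: [0.001, 0.687, 0.727, -0.0]
contact_force: [0.3, -5.5, -1.7]
gripper_width: 1.002
grasp_force: 2.5
```

Request:
send_rows(
  rows=[
    {"x": 0.006,"y": 0,"z": 0,"wx": 0,"wy": 0,"wz": 0,"hand": 1},
    {"x": 0.006,"y": 0,"z": 0,"wx": 0,"wy": 0,"wz": 0,"hand": 1},
    {"x": 0.006,"y": 0,"z": 0,"wx": 0,"wy": 0,"wz": 0,"hand": 1},
    {"x": 0.006,"y": 0,"z": 0,"wx": 0,"wy": 0,"wz": 0,"hand": 1},
    {"x": 0,"y": 0,"z": 0,"wx": 0,"wy": 0,"wz": 0,"hand": 1},
    {"x": 0,"y": 0,"z": 0,"wx": 0,"wy": 0,"wz": 0,"hand": 1},
    {"x": 0,"y": 0,"z": 0,"wx": 0,"wy": 0,"wz": 0,"hand": 1},
    {"x": 0,"y": 0,"z": 0,"wx": 0,"wy": 0,"wz": 0,"hand": 1},
    {"x": 0,"y": 0,"z": 0,"wx": 0,"wy": 0,"wz": 0,"hand": 1},
    {"x": 0,"y": 0,"z": 0,"wx": 0,"wy": 0,"wz": 0,"hand": 1},
  ],
)

```text
time: 5.15
tool_pos: [0.5812, -0.1088, 0.0175]
tool_rot: [0.002, 0.687, 0.727, -0.001]
contact_force: [1.1, -12.0, -2.1]
gripper_width: 0.998
grasp_force: 5.9
```

Request:
send_rows(
  rows=[
    {"x": -0.12,"y": 0,"z": 0,"wx": 0,"wy": 0,"wz": 0,"hand": 1},
    {"x": -0.12,"y": 0,"z": 0,"wx": 0,"wy": 0,"wz": 0,"hand": 1},
    {"x": 0,"y": 0,"z": -0.22,"wx": 0,"wy": 0,"wz": 0,"hand": 1},
    {"x": 0,"y": 0,"z": -0.22,"wx": 0,"wy": 0,"wz": 0,"hand": 1},
    {"x": 0,"y": 0,"z": -0.22,"wx": 0,"wy": 0,"wz": 0,"hand": 1},
    {"x": 0,"y": -0.19,"z": 0,"wx": 0,"wy": 0,"wz": 0,"hand": 1},
    {"x": 0,"y": -0.19,"z": 0,"wx": 0,"wy": 0,"wz": 0,"hand": 1},
    {"x": 0,"y": -0.19,"z": 0,"wx": 0,"wy": 0,"wz": 0,"hand": 1},
    {"x": 0,"y": -0.19,"z": 0,"wx": 0,"wy": 0,"wz": 0,"hand": 1},
    {"x": 0,"y": 0,"z": 0,"wx": 0,"wy": 0,"wz": 0,"hand": 1},
  ],
)

```text
time: 5.98
tool_pos: [0.4646, -0.1469, 0.1144]
tool_rot: [-0.002, 0.687, 0.726, -0.0]
contact_force: [0.9, -0.1, -0.3]
gripper_width: 1.002
grasp_force: 0.0
```

Request:
send_rows(
  rows=[
    {"x": 0.17,"y": 0,"z": 0,"wx": 0,"wy": 0,"wz": 0,"hand": 1},
    {"x": 0.17,"y": 0,"z": 0,"wx": 0,"wy": 0,"wz": 0,"hand": 1},
    {"x": 0.17,"y": 0,"z": 0,"wx": 0,"wy": 0,"wz": 0,"hand": 1},
    {"x": 0.17,"y": 0,"z": 0,"wx": 0,"wy": 0,"wz": 0,"hand": 1},
    {"x": 0,"y": 0,"z": 0,"wx": 0,"wy": 0,"wz": 0.15,"hand": 1},
    {"x": 0,"y": 0,"z": 0,"wx": 0,"wy": 0,"wz": 0.15,"hand": 1},
    {"x": 0,"y": 0,"z": 0,"wx": 0,"wy": 0,"wz": 0.15,"hand": 1},
    {"x": 0,"y": 0,"z": 0,"wx": 0,"wy": 0,"wz": 0.15,"hand": 1},
    {"x": 0,"y": 0,"z": 0,"wx": 0,"wy": 0,"wz": 0.15,"hand": 1},
    {"x": 0,"y": 0,"z": 0,"wx": 0,"wy": 0,"wz": 0.15,"hand": 1},
  ],
)

```text
time: 6.82
tool_pos: [0.4637, -0.0457, 0.1163]
tool_rot: [-0.0, 0.897, 0.442, 0.001]
contact_force: [0.9, 0.4, -1.0]
gripper_width: 0.995
grasp_force: 0.0
```

Request:
send_rows(
  rows=[
    {"x": 0,"y": 0,"z": 0,"wx": 0,"wy": 0,"wz": 0.15,"hand": 1},
    {"x": 0,"y": 0,"z": 0,"wx": 0,"wy": 0,"wz": 0.15,"hand": 1},
    {"x": 0,"y": 0,"z": 0,"wx": 0,"wy": 0,"wz": 0.15,"hand": 1},
    {"x": 0,"y": 0,"z": 0,"wx": 0,"wy": 0,"wz": 0.15,"hand": 1},
    {"x": 0,"y": 0,"z": 0,"wx": 0,"wy": 0,"wz": 0.15,"hand": 1},
    {"x": 0,"y": 0,"z": 0,"wx": 0,"wy": 0,"wz": 0.15,"hand": 1},
    {"x": 0,"y": 0,"z": 0,"wx": 0,"wy": 0,"wz": 0.15,"hand": 1},
    {"x": 0,"y": 0,"z": 0,"wx": 0,"wy": 0,"wz": 0.05,"hand": 1},
    {"x": 0,"y": 0,"z": 0,"wx": 0,"wy": 0,"wz": 0,"hand": 1},
    {"x": 0,"y": 0,"z": 0,"wx": 0,"wy": 0,"wz": 0,"hand": 1},
  ],
)

```text
time: 7.65
tool_pos: [0.4635, -0.046, 0.1161]
tool_rot: [-0.0, 1.0, 0.029, 0.0]
contact_force: [0.3, 0.4, -0.4]
gripper_width: 0.995
grasp_force: 0.0
```

```bash
python3 - <<'E'
from h import *
from plant import manip,grab_frame
from scipy.spatial.transform import Rotation as R
import pickle
s=manip.state();c=calibration("wrist");im=grab_frame("wrist");cv2.imwrite("pics/w2.png",im);pickle.dump(c,open("w2.pkl","wb"))
a=cv2.imwrite("pics/s2.png",grab_frame("scene"));cv2.imwrite("pics/d2.png",grab_frame("side"))
print(s["tool_pos"],R.from_quat(s["tool_rot"],scalar_first=True).as_matrix().round(4),s["time"],s["joint_pos"],s["contact_force"])
b=cv2.imread("pics/d2.png")[170:290,235:365]
o=np.zeros((420,800,3),np.uint8);o[:,:]=0;o[:300,:400]=cv2.resize(im,(400,300));o[:369,400:]=cv2.resize(b,(400,369),interpolation=cv2.INTER_CUBIC)
cv2.imwrite("pics/crop2.png",o)
E
```

```text
[ 0.46346578 -0.04604642  0.11614171] [[ 9.983e-01  5.770e-02  6.000e-04]
 [ 5.770e-02 -9.983e-01  8.000e-04]
 [ 6.000e-04 -8.000e-04 -1.000e+00]] 7.65 [-2.59604700e-01 -2.41427065e-01  2.08485623e+00  9.93868892e-04
  1.29781094e+00  1.25318470e+00] [ 0.27680344  0.3775105  -0.4073412 ]
```

View pics/crop2.png

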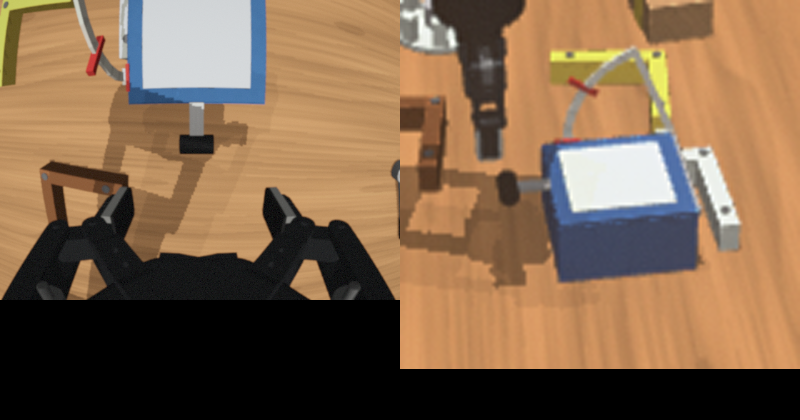

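The wrist view (left crop) shows the lid square ahead of the gripper and the knob at about (196,144). The end of the brown fence is near the left fingertip at (128,185). The side crop shows the tin against the side rail with a gap to the back rail.

```bash
python3 - <<'E'
from h import *
import pickle
np.set_printoptions(precision=4,suppress=True)
c=pickle.load(open("w2.pkl","rb"));im=cv2.imread("pics/w2.png")
P=lambda p,z:plane("wrist",p,z,c)[:2]
for n,(p,z) in dict(brown_end=((128,182),.03),brown_end2=((122,192),.03),brown_c=((42,165),.03)).items(): print(n,P(np.array(p)*1.4,z))
hsv=cv2.cvtColor(im,cv2.COLOR_BGR2HSV)
m=((hsv[...,0]>100)&(hsv[...,0]<130)&(hsv[...,1]>120)&(hsv[...,2]>110));m[:20]=0;m[150:]=0
rows=[]
L=[];Rr=[];F=[]
for u in range(195,360,10):
    v=np.nonzero(m[:,u])[0].max();F.append(P((u,v),.065))
for v in range(40,130,10):
    u=np.nonzero(m[v])[0];L.append(P((u.min(),v),.065));Rr.append(P((u.max(),v),.065))
F=np.array(F);Rr=np.array(Rr)
print("front",np.polyfit(F[:,1],F[:,0],1),F[0],F[-1]);print("right",np.polyfit(Rr[:,0],Rr[:,1],1),Rr[0],Rr[-1])
k=(im.max(2)<60);k[:,:230]=0;k[:,320:]=0;k[:180]=0;k[225:]=0
yy,xx=np.nonzero(k);print("knob",xx.min(),xx.max(),yy.min(),yy.max(),P((xx.mean(),yy.mean()),.066))
E
```

```text
brown_end [0.4227 0.0314]
brown_end2 [0.409  0.0396]
brown_c [0.4335 0.1498]
front [-0.0335  0.5177] [0.5161 0.0077] [ 0.5209 -0.0893]
right [ 0.0492 -0.1232] [ 0.5859 -0.0946] [ 0.5363 -0.0967]
knob 252 298 189 214 [ 0.4818 -0.0429]
```

Request:
send_rows(
  rows=[
    {"x": 0,"y": -0.01,"z": 0.2,"wx": 0,"wy": 0,"wz": 0.004,"hand": 1},
    {"x": 0,"y": 0,"z": 0.2,"wx": 0,"wy": 0,"wz": 0,"hand": 1},
    {"x": 0,"y": 0,"z": 0.17,"wx": 0,"wy": 0,"wz": 0,"hand": 1},
    {"x": 0,"y": 0,"z": 0.09,"wx": 0,"wy": 0,"wz": 0,"hand": 1},
    {"x": 0,"y": 0,"z": 0,"wx": 0,"wy": 0,"wz": 0,"hand": 1},
    {"x": 0.05,"y": 0,"z": 0,"wx": 0,"wy": 0,"wz": 0,"hand": 1},
    {"x": 0.05,"y": 0,"z": 0,"wx": 0,"wy": 0,"wz": 0,"hand": 1},
    {"x": 0.05,"y": 0,"z": 0,"wx": 0,"wy": 0,"wz": 0,"hand": 1},
    {"x": 0.05,"y": 0,"z": 0,"wx": 0,"wy": 0,"wz": 0,"hand": 1},
    {"x": 0,"y": 0,"z": 0,"wx": 0,"wy": 0,"wz": 0,"hand": 1},
  ],
)

```text
time: 8.63
tool_pos: [0.4959, -0.0437, 0.0186]
tool_rot: [0.0, 1.0, 0.027, 0.002]
contact_force: [0.0, -0.6, -0.3]
gripper_width: 1.003
grasp_force: 0.0
```

Request:
send_rows(
  rows=[
    {"x": 0.025,"y": 0,"z": 0,"wx": 0,"wy": 0,"wz": 0,"hand": 1},
    {"x": 0.025,"y": 0,"z": 0,"wx": 0,"wy": 0,"wz": 0,"hand": 1},
    {"x": 0.025,"y": 0,"z": 0,"wx": 0,"wy": 0,"wz": 0,"hand": 1},
    {"x": 0.025,"y": 0,"z": 0,"wx": 0,"wy": 0,"wz": 0,"hand": 1},
    {"x": 0.02,"y": 0,"z": 0,"wx": 0,"wy": 0,"wz": 0,"hand": 1},
    {"x": 0.02,"y": 0,"z": 0,"wx": 0,"wy": 0,"wz": 0,"hand": 1},
    {"x": 0.02,"y": 0,"z": 0,"wx": 0,"wy": 0,"wz": 0,"hand": 1},
    {"x": 0.02,"y": 0,"z": 0,"wx": 0,"wy": 0,"wz": 0,"hand": 1},
    {"x": 0,"y": 0,"z": 0,"wx": 0,"wy": 0,"wz": 0,"hand": 1},
    {"x": 0,"y": 0,"z": 0,"wx": 0,"wy": 0,"wz": 0,"hand": 1},
  ],
)

```text
time: 9.47
tool_pos: [0.5183, -0.0418, 0.0162]
tool_rot: [-0.0, 1.0, 0.027, -0.002]
contact_force: [-5.1, -0.2, 2.7]
gripper_width: 1.002
grasp_force: 2.6
```

Contact made, about 12 mm left.

Request:
send_rows(
  rows=[
    {"x": 0.012,"y": 0,"z": 0,"wx": 0,"wy": 0,"wz": 0,"hand": 1},
    {"x": 0.012,"y": 0,"z": 0,"wx": 0,"wy": 0,"wz": 0,"hand": 1},
    {"x": 0.012,"y": 0,"z": 0,"wx": 0,"wy": 0,"wz": 0,"hand": 1},
    {"x": 0.012,"y": 0,"z": 0,"wx": 0,"wy": 0,"wz": 0,"hand": 1},
    {"x": 0.012,"y": 0,"z": 0,"wx": 0,"wy": 0,"wz": 0,"hand": 1},
    {"x": 0.012,"y": 0,"z": 0,"wx": 0,"wy": 0,"wz": 0,"hand": 1},
    {"x": 0,"y": 0,"z": 0,"wx": 0,"wy": 0,"wz": 0,"hand": 1},
    {"x": 0,"y": 0,"z": 0,"wx": 0,"wy": 0,"wz": 0,"hand": 1},
    {"x": 0,"y": 0,"z": 0,"wx": 0,"wy": 0,"wz": 0,"hand": 1},
    {"x": 0,"y": 0,"z": 0,"wx": 0,"wy": 0,"wz": 0,"hand": 1},
  ],
)

```text
time: 10.3
tool_pos: [0.5287, -0.0412, 0.0161]
tool_rot: [-0.0, 1.0, 0.027, -0.003]
contact_force: [-6.6, -0.2, 3.3]
gripper_width: 1.0
grasp_force: 3.3
```

Request:
send_rows(
  rows=[
    {"x": 0.006,"y": 0,"z": 0,"wx": 0,"wy": 0,"wz": 0,"hand": 1},
    {"x": 0.006,"y": 0,"z": 0,"wx": 0,"wy": 0,"wz": 0,"hand": 1},
    {"x": 0.006,"y": 0,"z": 0,"wx": 0,"wy": 0,"wz": 0,"hand": 1},
    {"x": 0,"y": 0,"z": 0,"wx": 0,"wy": 0,"wz": 0,"hand": 1},
    {"x": 0,"y": 0,"z": 0,"wx": 0,"wy": 0,"wz": 0,"hand": 1},
    {"x": 0,"y": 0,"z": 0,"wx": 0,"wy": 0,"wz": 0,"hand": 1},
    {"x": 0,"y": 0,"z": 0,"wx": 0,"wy": 0,"wz": 0,"hand": 1},
    {"x": 0,"y": 0,"z": 0,"wx": 0,"wy": 0,"wz": 0,"hand": 1},
    {"x": 0,"y": 0,"z": 0,"wx": 0,"wy": 0,"wz": 0,"hand": 1},
    {"x": 0,"y": 0,"z": 0,"wx": 0,"wy": 0,"wz": 0,"hand": 1},
  ],
)

```text
time: 11.13
tool_pos: [0.5302, -0.0412, 0.0161]
tool_rot: [-0.0, 1.0, 0.027, -0.004]
contact_force: [-12.1, -0.7, 8.9]
gripper_width: 1.001
grasp_force: 5.9
```

Request:
send_rows(
  rows=[
    {"x": 0.006,"y": 0,"z": -0.002,"wx": 0,"wy": 0,"wz": 0,"hand": 1},
    {"x": 0.006,"y": 0,"z": -0.002,"wx": 0,"wy": 0,"wz": 0,"hand": 1},
    {"x": 0.006,"y": 0,"z": 0,"wx": 0,"wy": 0,"wz": 0,"hand": 1},
    {"x": 0.006,"y": 0,"z": 0,"wx": 0,"wy": 0,"wz": 0,"hand": 1},
    {"x": 0,"y": 0,"z": 0,"wx": 0,"wy": 0,"wz": 0,"hand": 1},
    {"x": 0,"y": 0,"z": 0,"wx": 0,"wy": 0,"wz": 0,"hand": 1},
    {"x": 0,"y": 0,"z": 0,"wx": 0,"wy": 0,"wz": 0,"hand": 1},
    {"x": 0,"y": 0,"z": 0,"wx": 0,"wy": 0,"wz": 0,"hand": 1},
    {"x": 0,"y": 0,"z": 0,"wx": 0,"wy": 0,"wz": 0,"hand": 1},
    {"x": 0,"y": 0,"z": 0,"wx": 0,"wy": 0,"wz": 0,"hand": 1},
  ],
)

```text
time: 11.97
tool_pos: [0.5299, -0.0412, 0.0161]
tool_rot: [-0.0, 1.0, 0.027, -0.009]
contact_force: [-26.3, -2.3, 18.0]
gripper_width: 1.0
grasp_force: 13.2
```

Stalled at 26 N exactly where expected for the back rail. Backing off to the knob plane and looking.

Request:
send_rows(
  rows=[
    {"x": -0.05,"y": 0,"z": 0,"wx": 0,"wy": 0,"wz": 0,"hand": 1},
    {"x": -0.05,"y": 0,"z": 0,"wx": 0,"wy": 0,"wz": 0,"hand": 1},
    {"x": -0.05,"y": 0,"z": 0,"wx": 0,"wy": 0,"wz": 0,"hand": 1},
    {"x": -0.05,"y": 0,"z": 0,"wx": 0,"wy": 0,"wz": 0,"hand": 1},
    {"x": 0,"y": 0,"z": -0.08,"wx": 0,"wy": 0,"wz": 0,"hand": 1},
    {"x": 0,"y": 0,"z": -0.08,"wx": 0,"wy": 0,"wz": 0,"hand": 1},
    {"x": 0,"y": 0,"z": 0,"wx": 0,"wy": 0,"wz": 0,"hand": 1},
    {"x": 0,"y": 0,"z": 0,"wx": 0,"wy": 0,"wz": 0,"hand": 1},
    {"x": 0,"y": 0,"z": 0,"wx": 0,"wy": 0,"wz": 0,"hand": 1},
    {"x": 0,"y": 0,"z": 0,"wx": 0,"wy": 0,"wz": 0,"hand": 1},
  ],
)

```text
time: 12.8
tool_pos: [0.5071, -0.0426, 0.0414]
tool_rot: [-0.0, 1.0, 0.027, -0.0]
contact_force: [0.4, -0.6, -0.3]
gripper_width: 1.004
grasp_force: 0.0
```

```bash
python3 - <<'E'
from h import *
from plant import manip,grab_frame
from scipy.spatial.transform import Rotation as R
s=manip.state();im=grab_frame("wrist");cv2.imwrite("pics/w3.png",im)
A=grab_frame("scene");B=grab_frame("side");cv2.imwrite("pics/s3.png",A);cv2.imwrite("pics/d3.png",B)
print(s["tool_pos"],R.from_quat(s["tool_rot"],scalar_first=True).as_matrix().round(4).tolist())
o=np.zeros((600,800,3),np.uint8)
r=lambda a:cv2.resize(a,(400,300),interpolation=cv2.INTER_CUBIC)
o[:300,:400]=r(im[:,:]);o[:300,400:]=r(A[195:285,235:355]);o[300:,:400]=r(B[180:270,255:375])
cv2.imwrite("pics/crop3.png",o)
E
```

```text
[ 0.50705419 -0.04260365  0.04135035] [[0.9986, 0.0532, -0.0001], [0.0532, -0.9986, 0.0], [-0.0001, -0.0, -1.0]]
```

View pics/crop3.png

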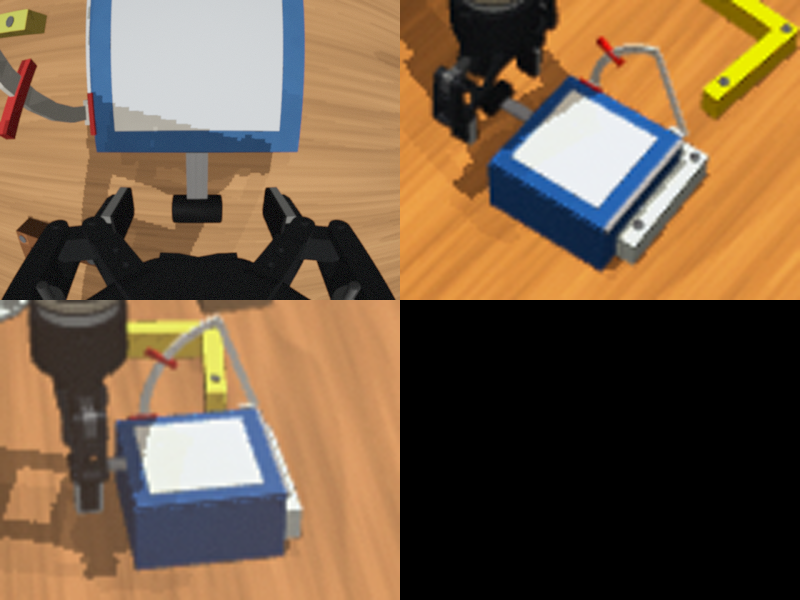

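Wrist, scene and side crops show the tin flush with the back rail and the knob at about (197,208), centred between the open fingers. The side-rail contact is hidden, so I'll seat it again with a push at mid-wall before gripping the knob.

Request:
send_rows(
  rows=[
    {"x": 0,"y": 0,"z": -0.24,"wx": 0,"wy": 0,"wz": 0,"hand": 1},
    {"x": 0,"y": 0,"z": -0.24,"wx": 0,"wy": 0,"wz": 0,"hand": 1},
    {"x": 0,"y": 0,"z": -0.24,"wx": 0,"wy": 0,"wz": 0,"hand": 1},
    {"x": 0,"y": 0.24,"z": 0,"wx": 0,"wy": 0,"wz": 0,"hand": 1},
    {"x": 0,"y": 0.24,"z": 0,"wx": 0,"wy": 0,"wz": 0,"hand": -1},
    {"x": 0,"y": 0.24,"z": 0,"wx": 0,"wy": 0,"wz": 0,"hand": -1},
    {"x": 0.24,"y": 0,"z": 0,"wx": 0,"wy": 0,"wz": 0,"hand": -1},
    {"x": 0.24,"y": 0,"z": 0,"wx": 0,"wy": 0,"wz": 0,"hand": -1},
    {"x": 0.22,"y": 0,"z": 0,"wx": 0,"wy": 0,"wz": 0,"hand": -1},
    {"x": 0,"y": 0,"z": 0,"wx": 0,"wy": 0,"wz": 0,"hand": -1},
  ],
)

```text
time: 13.78
tool_pos: [0.6213, -0.1451, 0.1479]
tool_rot: [-0.0, 1.0, 0.027, 0.0]
contact_force: [-0.8, -0.3, 0.4]
gripper_width: 0.147
grasp_force: 0.0
```

Request:
send_rows(
  rows=[
    {"x": 0,"y": 0,"z": 0.22,"wx": 0,"wy": 0,"wz": 0,"hand": -1},
    {"x": 0,"y": 0,"z": 0.22,"wx": 0,"wy": 0,"wz": 0,"hand": -1},
    {"x": 0,"y": 0,"z": 0.2,"wx": 0,"wy": 0,"wz": 0,"hand": -1},
    {"x": 0,"y": 0,"z": 0.16,"wx": 0,"wy": 0,"wz": 0,"hand": -1},
    {"x": 0,"y": 0,"z": 0,"wx": 0,"wy": 0,"wz": 0,"hand": -1},
    {"x": 0,"y": -0.04,"z": 0,"wx": 0,"wy": 0,"wz": 0,"hand": -1},
    {"x": 0,"y": -0.04,"z": 0,"wx": 0,"wy": 0,"wz": 0,"hand": -1},
    {"x": 0,"y": -0.04,"z": 0,"wx": 0,"wy": 0,"wz": 0,"hand": -1},
    {"x": 0,"y": -0.04,"z": 0,"wx": 0,"wy": 0,"wz": 0,"hand": -1},
    {"x": 0,"y": 0,"z": 0,"wx": 0,"wy": 0,"wz": 0,"hand": -1},
  ],
)

```text
time: 14.62
tool_pos: [0.6173, -0.1198, 0.0313]
tool_rot: [0.0, 1.0, 0.027, 0.001]
contact_force: [-0.9, -0.2, 0.5]
gripper_width: -0.004
grasp_force: 0.0
```

Request:
send_rows(
  rows=[
    {"x": 0,"y": -0.01,"z": 0.02,"wx": 0,"wy": 0,"wz": 0,"hand": -1},
    {"x": 0,"y": -0.01,"z": 0.02,"wx": 0,"wy": 0,"wz": 0,"hand": -1},
    {"x": 0,"y": -0.01,"z": 0,"wx": 0,"wy": 0,"wz": 0,"hand": -1},
    {"x": 0,"y": -0.01,"z": 0,"wx": 0,"wy": 0,"wz": 0,"hand": -1},
    {"x": 0,"y": -0.01,"z": 0,"wx": 0,"wy": 0,"wz": 0,"hand": -1},
    {"x": 0,"y": -0.01,"z": 0,"wx": 0,"wy": 0,"wz": 0,"hand": -1},
    {"x": 0,"y": 0,"z": 0,"wx": 0,"wy": 0,"wz": 0,"hand": -1},
    {"x": 0,"y": 0,"z": 0,"wx": 0,"wy": 0,"wz": 0,"hand": -1},
    {"x": 0,"y": 0,"z": 0,"wx": 0,"wy": 0,"wz": 0,"hand": -1},
    {"x": 0,"y": 0,"z": 0,"wx": 0,"wy": 0,"wz": 0,"hand": -1},
  ],
)

```text
time: 15.45
tool_pos: [0.6163, -0.1126, 0.0239]
tool_rot: [0.001, 1.0, 0.026, 0.0]
contact_force: [-1.3, -4.6, 3.0]
gripper_width: -0.0
grasp_force: 2.5
```

Request:
send_rows(
  rows=[
    {"x": 0,"y": -0.008,"z": 0,"wx": 0,"wy": 0,"wz": 0,"hand": -1},
    {"x": 0,"y": -0.008,"z": 0,"wx": 0,"wy": 0,"wz": 0,"hand": -1},
    {"x": 0,"y": -0.008,"z": 0,"wx": 0,"wy": 0,"wz": 0,"hand": -1},
    {"x": 0,"y": 0,"z": 0,"wx": 0,"wy": 0,"wz": 0,"hand": -1},
    {"x": 0,"y": 0,"z": 0,"wx": 0,"wy": 0,"wz": 0,"hand": -1},
    {"x": 0,"y": 0,"z": 0,"wx": 0,"wy": 0,"wz": 0,"hand": -1},
    {"x": 0,"y": 0,"z": 0,"wx": 0,"wy": 0,"wz": 0,"hand": -1},
    {"x": 0,"y": 0,"z": 0,"wx": 0,"wy": 0,"wz": 0,"hand": -1},
    {"x": 0,"y": 0,"z": 0,"wx": 0,"wy": 0,"wz": 0,"hand": -1},
    {"x": 0,"y": 0,"z": 0,"wx": 0,"wy": 0,"wz": 0,"hand": -1},
  ],
)

```text
time: 16.28
tool_pos: [0.6168, -0.1106, 0.0248]
tool_rot: [0.002, 1.0, 0.026, 0.001]
contact_force: [0.1, -10.3, 4.1]
gripper_width: -0.003
grasp_force: 4.3
```

Request:
send_rows(
  rows=[
    {"x": 0,"y": -0.008,"z": 0,"wx": 0,"wy": 0,"wz": 0,"hand": -1},
    {"x": 0,"y": -0.008,"z": 0,"wx": 0,"wy": 0,"wz": 0,"hand": -1},
    {"x": 0,"y": -0.008,"z": 0,"wx": 0,"wy": 0,"wz": 0,"hand": -1},
    {"x": 0,"y": 0,"z": 0,"wx": 0,"wy": 0,"wz": 0,"hand": -1},
    {"x": 0,"y": 0,"z": 0,"wx": 0,"wy": 0,"wz": 0,"hand": -1},
    {"x": 0,"y": 0,"z": 0,"wx": 0,"wy": 0,"wz": 0,"hand": -1},
    {"x": 0,"y": 0,"z": 0,"wx": 0,"wy": 0,"wz": 0,"hand": -1},
    {"x": 0,"y": 0,"z": 0,"wx": 0,"wy": 0,"wz": 0,"hand": -1},
    {"x": 0,"y": 0,"z": 0,"wx": 0,"wy": 0,"wz": 0,"hand": -1},
    {"x": 0,"y": 0,"z": 0,"wx": 0,"wy": 0,"wz": 0,"hand": -1},
  ],
)

```text
time: 17.12
tool_pos: [0.6173, -0.1096, 0.0253]
tool_rot: [0.004, 1.0, 0.026, 0.002]
contact_force: [1.6, -17.4, 3.0]
gripper_width: -0.001
grasp_force: 8.2
```

Request:
send_rows(
  rows=[
    {"x": 0,"y": 0.2,"z": 0,"wx": 0,"wy": 0,"wz": 0,"hand": -1},
    {"x": 0,"y": 0,"z": -0.24,"wx": 0,"wy": 0,"wz": 0,"hand": -1},
    {"x": 0,"y": 0,"z": -0.24,"wx": 0,"wy": 0,"wz": 0,"hand": -1},
    {"x": 0,"y": 0,"z": -0.24,"wx": 0,"wy": 0,"wz": 0,"hand": -1},
    {"x": -0.24,"y": 0,"z": 0,"wx": 0,"wy": 0,"wz": 0,"hand": 0.6},
    {"x": -0.24,"y": 0,"z": 0,"wx": 0,"wy": 0,"wz": 0,"hand": 0.6},
    {"x": -0.24,"y": 0,"z": 0,"wx": 0,"wy": 0,"wz": 0,"hand": 0.6},
    {"x": 0,"y": -0.22,"z": 0,"wx": 0,"wy": 0,"wz": 0,"hand": 0.6},
    {"x": 0,"y": -0.22,"z": 0,"wx": 0,"wy": 0,"wz": 0,"hand": 0.6},
    {"x": 0,"y": -0.21,"z": 0,"wx": 0,"wy": 0,"wz": 0,"hand": 0.6},
  ],
)

```text
time: 17.95
tool_pos: [0.5026, -0.0415, 0.1307]
tool_rot: [-0.001, 1.0, 0.025, -0.0]
contact_force: [0.3, 0.4, -0.2]
gripper_width: 0.798
grasp_force: 0.0
```

Request:
send_rows(
  rows=[
    {"x": 0,"y": 0,"z": 0,"wx": 0,"wy": 0,"wz": 0,"hand": 0.6},
    {"x": 0,"y": 0,"z": 0,"wx": 0,"wy": 0,"wz": 0,"hand": 0.6},
    {"x": 0,"y": 0,"z": 0,"wx": 0,"wy": 0,"wz": 0,"hand": 0.6},
    {"x": 0,"y": 0,"z": 0,"wx": 0,"wy": 0,"wz": 0,"hand": 0.6},
    {"x": 0,"y": 0,"z": 0,"wx": 0,"wy": 0,"wz": 0,"hand": 0.6},
    {"x": 0,"y": 0,"z": 0,"wx": 0,"wy": 0,"wz": 0,"hand": 0.6},
    {"x": 0,"y": 0,"z": 0,"wx": 0,"wy": 0,"wz": 0,"hand": 0.6},
    {"x": 0,"y": 0,"z": 0,"wx": 0,"wy": 0,"wz": 0,"hand": 0.6},
    {"x": 0,"y": 0,"z": 0,"wx": 0,"wy": 0,"wz": 0,"hand": 0.6},
    {"x": 0,"y": 0,"z": 0,"wx": 0,"wy": 0,"wz": 0,"hand": 0.6},
  ],
)

```text
time: 18.78
tool_pos: [0.504, -0.0433, 0.1314]
tool_rot: [-0.0, 1.0, 0.026, -0.0]
contact_force: [0.5, -0.6, 0.4]
gripper_width: 0.801
grasp_force: 0.0
```

```bash
python3 - <<'E'
from h import *
from plant import manip,grab_frame
np.set_printoptions(precision=4,suppress=True)
s=manip.state();c=calibration("wrist");im=grab_frame("wrist");cv2.imwrite("pics/w4.png",im)
print(s["tool_pos"],s["tool_rot"],s["gripper_width"])
P=lambda p,z:plane("wrist",p,z,c)
k=(im.max(2)<60).astype(np.uint8)
n,l,st,ce=cv2.connectedComponentsWithStats(k)
for i in range(1,n):
    if 200<st[i,4]<6000: print(st[i],ce[i],P(ce[i],.068),P((st[i,0],ce[i][1]),.066),P((st[i,0]+st[i,2],ce[i][1]),.066))
E
```

```text
[ 0.504  -0.0433  0.1314] [-0.      0.9997  0.0264 -0.    ] 0.8009360432926643
[255 206  42  24 960] [275.626  217.9417] [ 0.5072 -0.0413  0.068 ] [ 0.5058 -0.0274  0.066 ] [ 0.5073 -0.0558  0.066 ]
```

View pics/w4.png

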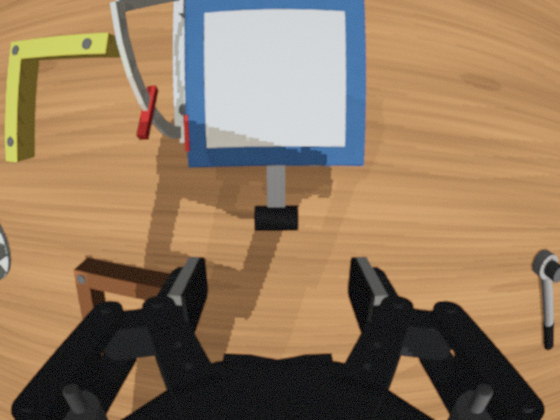

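The wrist picture shows the knob at (276,218), and the grey side rail touching the tin's left wall at (180,70). Next I descend and grip.

Request:
send_rows(
  rows=[
    {"x": 0.013,"y": -0.01,"z": 0.2,"wx": 0,"wy": 0,"wz": 0,"hand": 0.6},
    {"x": 0,"y": 0,"z": 0.2,"wx": 0,"wy": 0,"wz": 0,"hand": 0.6},
    {"x": 0,"y": 0,"z": 0.13,"wx": 0,"wy": 0,"wz": 0,"hand": 0.6},
    {"x": 0,"y": 0,"z": 0.08,"wx": 0,"wy": 0,"wz": 0,"hand": 0.6},
    {"x": 0,"y": 0,"z": 0,"wx": 0,"wy": 0,"wz": 0,"hand": 0.6},
    {"x": 0,"y": 0,"z": 0,"wx": 0,"wy": 0,"wz": 0,"hand": 0.6},
    {"x": 0,"y": 0,"z": 0,"wx": 0,"wy": 0,"wz": 0,"hand": 0.6},
    {"x": 0,"y": 0,"z": 0,"wx": 0,"wy": 0,"wz": 0,"hand": 0.6},
    {"x": 0,"y": 0,"z": 0,"wx": 0,"wy": 0,"wz": 0,"hand": 0.6},
    {"x": 0,"y": 0,"z": 0,"wx": 0,"wy": 0,"wz": 0,"hand": 0.6},
  ],
)

```text
time: 19.67
tool_pos: [0.5067, -0.0417, 0.0411]
tool_rot: [0.0, 1.0, 0.027, 0.001]
contact_force: [1.2, 0.2, -0.7]
gripper_width: 0.803
grasp_force: 0.0
```

Request:
send_rows(
  rows=[
    {"x": 0,"y": 0,"z": 0,"wx": 0,"wy": 0,"wz": 0,"hand": 0.0},
    {"x": 0,"y": 0,"z": 0,"wx": 0,"wy": 0,"wz": 0,"hand": -0.1},
    {"x": 0,"y": 0,"z": 0,"wx": 0,"wy": 0,"wz": 0,"hand": -0.15},
    {"x": 0,"y": 0,"z": 0,"wx": 0,"wy": 0,"wz": 0,"hand": -0.2},
    {"x": 0,"y": 0,"z": 0,"wx": 0,"wy": 0,"wz": 0,"hand": -0.23},
    {"x": 0,"y": 0,"z": 0,"wx": 0,"wy": 0,"wz": 0,"hand": -0.26},
    {"x": 0,"y": 0,"z": 0,"wx": 0,"wy": 0,"wz": 0,"hand": -0.29},
    {"x": 0,"y": 0,"z": 0,"wx": 0,"wy": 0,"wz": 0,"hand": -0.32},
    {"x": 0,"y": 0,"z": 0,"wx": 0,"wy": 0,"wz": 0,"hand": -0.35},
    {"x": 0,"y": 0,"z": 0,"wx": 0,"wy": 0,"wz": 0,"hand": -0.4},
  ],
)

```text
time: 20.5
tool_pos: [0.5058, -0.0421, 0.04]
tool_rot: [0.001, 1.0, 0.027, -0.0]
contact_force: [-1.9, -5.3, 1.0]
gripper_width: 0.34
grasp_force: 59.0
```

Request:
send_rows(
  rows=[
    {"x": -0.005,"y": 0,"z": -0.0455,"wx": 0,"wy": -0.0556,"wz": 0,"hand": -1},
    {"x": -0.005,"y": 0,"z": -0.0455,"wx": 0,"wy": -0.0556,"wz": 0,"hand": -1},
    {"x": -0.005,"y": 0,"z": -0.0455,"wx": 0,"wy": -0.0556,"wz": 0,"hand": -1},
    {"x": -0.005,"y": 0,"z": -0.0455,"wx": 0,"wy": -0.0556,"wz": 0,"hand": -1},
    {"x": 0,"y": 0,"z": 0,"wx": 0,"wy": 0,"wz": 0,"hand": -1},
    {"x": 0,"y": 0,"z": 0,"wx": 0,"wy": 0,"wz": 0,"hand": -1},
    {"x": 0,"y": 0,"z": 0,"wx": 0,"wy": 0,"wz": 0,"hand": -1},
    {"x": 0,"y": 0,"z": 0,"wx": 0,"wy": 0,"wz": 0,"hand": -1},
    {"x": 0,"y": 0,"z": 0,"wx": 0,"wy": 0,"wz": 0,"hand": -1},
    {"x": 0,"y": 0,"z": 0,"wx": 0,"wy": 0,"wz": 0,"hand": -1},
  ],
)

```text
time: 21.33
tool_pos: [0.5044, -0.0419, 0.0671]
tool_rot: [0.003, 0.996, 0.026, -0.087]
contact_force: [-2.1, -4.6, -1.0]
gripper_width: 0.336
grasp_force: 59.3
```

Request:
send_rows(
  rows=[
    {"x": -0.005,"y": 0,"z": -0.0455,"wx": 0,"wy": -0.0556,"wz": 0,"hand": -1},
    {"x": -0.005,"y": 0,"z": -0.0455,"wx": 0,"wy": -0.0556,"wz": 0,"hand": -1},
    {"x": -0.005,"y": 0,"z": -0.0455,"wx": 0,"wy": -0.0556,"wz": 0,"hand": -1},
    {"x": -0.005,"y": 0,"z": -0.0455,"wx": 0,"wy": -0.0556,"wz": 0,"hand": -1},
    {"x": -0.005,"y": 0,"z": -0.0455,"wx": 0,"wy": -0.0556,"wz": 0,"hand": -1},
    {"x": -0.005,"y": 0,"z": -0.0455,"wx": 0,"wy": -0.0556,"wz": 0,"hand": -1},
    {"x": 0,"y": 0,"z": 0,"wx": 0,"wy": 0,"wz": 0,"hand": -1},
    {"x": 0,"y": 0,"z": 0,"wx": 0,"wy": 0,"wz": 0,"hand": -1},
    {"x": 0,"y": 0,"z": 0,"wx": 0,"wy": 0,"wz": 0,"hand": -1},
    {"x": 0,"y": 0,"z": 0,"wx": 0,"wy": 0,"wz": 0,"hand": -1},
  ],
)

```text
time: 22.17
tool_pos: [0.5114, -0.0414, 0.1074]
tool_rot: [0.006, 0.976, 0.026, -0.217]
contact_force: [-1.9, -4.3, 0.3]
gripper_width: 0.336
grasp_force: 59.3
```

Request:
send_rows(
  rows=[
    {"x": -0.005,"y": 0,"z": -0.0455,"wx": 0,"wy": -0.0556,"wz": 0,"hand": -1},
    {"x": -0.005,"y": 0,"z": -0.0455,"wx": 0,"wy": -0.0556,"wz": 0,"hand": -1},
    {"x": -0.005,"y": 0,"z": -0.0455,"wx": 0,"wy": -0.0556,"wz": 0,"hand": -1},
    {"x": -0.005,"y": 0,"z": -0.0455,"wx": 0,"wy": -0.0556,"wz": 0,"hand": -1},
    {"x": 0,"y": 0,"z": 0,"wx": 0,"wy": 0,"wz": 0,"hand": -1},
    {"x": 0,"y": 0,"z": 0,"wx": 0,"wy": 0,"wz": 0,"hand": -1},
    {"x": 0,"y": 0,"z": 0,"wx": 0,"wy": 0,"wz": 0,"hand": -1},
    {"x": 0,"y": 0,"z": 0,"wx": 0,"wy": 0,"wz": 0,"hand": -1},
    {"x": 0,"y": 0,"z": 0,"wx": 0,"wy": 0,"wz": 0,"hand": -1},
    {"x": 0,"y": 0,"z": 0,"wx": 0,"wy": 0,"wz": 0,"hand": -1},
  ],
)

```text
time: 23.0
tool_pos: [0.5217, -0.0408, 0.1328]
tool_rot: [0.008, 0.953, 0.025, -0.301]
contact_force: [-3.6, -4.6, 0.5]
gripper_width: 0.337
grasp_force: 59.4
```

```bash
python3 - <<'E'
from h import *
from plant import manip,grab_frame
from scipy.spatial.transform import Rotation as R
np.set_printoptions(precision=4,suppress=True)
s=manip.state();im=grab_frame("wrist");A=grab_frame("scene");B=grab_frame("side")
for n,i in zip("wsd",(im,A,B)):cv2.imwrite(f"pics/{n}5.png",i)
M=R.from_quat(s["tool_rot"],scalar_first=True).as_matrix()
print(M,s["tool_pos"],s["contact_force"],s["joint_pos"])
cphi,sphi=np.cos(np.radians(3.1)),np.sin(np.radians(3.1))
H=np.array([.6013,-.0376,.06])+.06*np.array([cphi,sphi,0])
for d in (.0187,.022,.025):
    g=s["tool_pos"]-d*M[:,2];v=g-H;x=v[0]*cphi+v[1]*sphi
    print(d,"lid est deg",np.degrees(np.arctan2(v[2]-.002,-x)), np.hypot(x,v[2]))
print("tilt",np.degrees(np.arccos(-M[2,2])))
o=np.zeros((600,800,3),np.uint8)
r=lambda a:cv2.resize(a,(400,300),interpolation=cv2.INTER_CUBIC)
o[:300,:400]=r(im);o[:300,400:]=r(A[195:285,235:355]);o[300:,:400]=r(B[180:270,255:375]);o[300:,400:]=r(B[190:235,280:340])
cv2.imwrite("pics/crop5.png",o)
E
```

```text
[[ 0.818   0.0528 -0.5727]
 [ 0.0429 -0.9986 -0.0307]
 [-0.5736  0.0006 -0.8192]] [ 0.5217 -0.0408  0.1328] [-3.5974 -4.6123  0.4826] [-0.1562  0.3087  1.5818 -0.1246  1.8495  1.3647]
0.0187 lid est deg 33.72583073316509 0.1561629336648273
0.022 lid est deg 34.94542455178684 0.15615959505990037
0.025 lid est deg 36.05421778918925 0.15621706436583432
tilt 34.999506623040155
```

View pics/crop5.png

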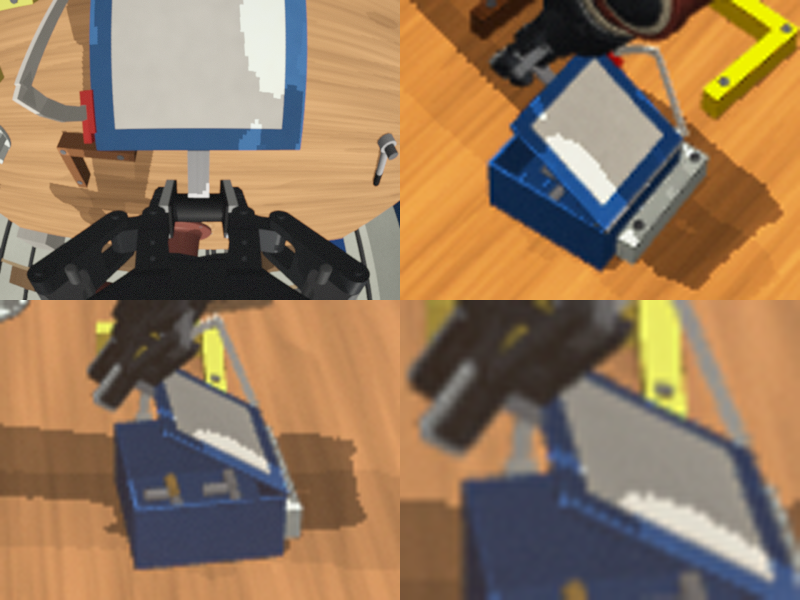

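The lid is open and held; the wrist crop shows the red mark meeting the lid's edge at (88,115), and the tin is still against the back rail. One zoom on the mark to check the angle.

```bash
python3 - <<'E'
import cv2,numpy as np
w=cv2.imread("pics/w5.png");a=cv2.imread("pics/s5.png");w3=cv2.imread("pics/w3.png")
o=np.zeros((600,800,3),np.uint8)
r=lambda a:cv2.resize(a,(400,300),interpolation=cv2.INTER_CUBIC)
o[:300,:400]=r(w[105:225,60:220]);o[:300,400:]=r(w3[105:225,60:220]);o[300:,:400]=r(a[200:245,275:335]);o[300:,400:]=r(w[0:120,60:220])
cv2.imwrite("pics/crop6.png",o)
for n in (w,w3):
    h=cv2.cvtColor(n,cv2.COLOR_BGR2HSV);m=(h[...,0]>100)&(h[...,0]<130)&(h[...,1]>110)&(h[...,2]>60)
    m[:100]=0;m[225:]=0
    print([int(np.nonzero(m[:,u])[0].max()) for u in range(150,400,50)],[ (int(np.nonzero(m[v,100:])[0].min())+100,int(np.nonzero(m[v,100:440])[0].max())+100) for v in (150,180,195)])
E
```

```text
[209, 209, 208, 208, 208] [(133, 424), (136, 422), (134, 420)]
[211, 211, 212, 212, 211] [(132, 421), (135, 418), (134, 417)]
```

View pics/crop6.png

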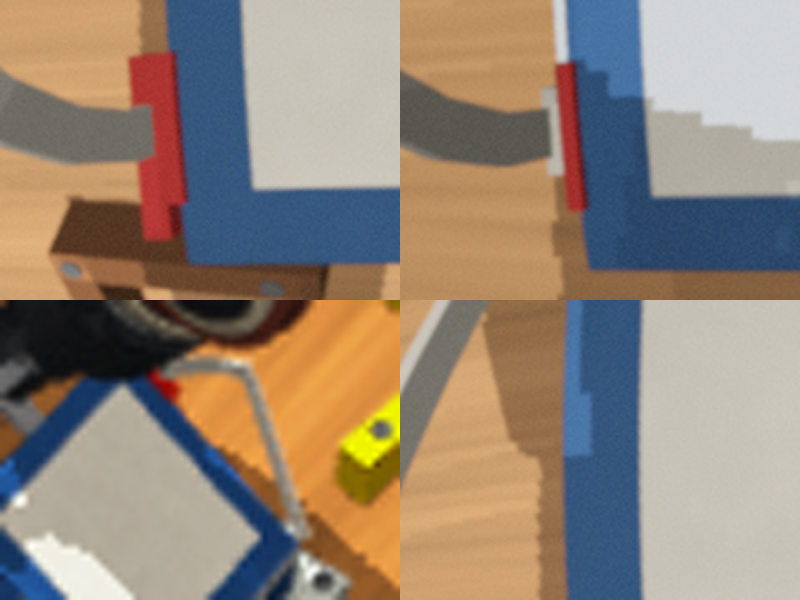

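The lid's red pointer overlies the red mark on the arc. The lid's place in the tool view matches the shut grasp, so the lid turned with the tool's 35.0°. The forces press lightly into the corner (3.6 N and 4.6 N). Handing in.

```bash
python3 -c "
from plant import job_done
print(job_done())"
```

```text
the job is handed in; nothing more can be done
None
```

I handed the job in at about 23 s: the tin was pushed until it stalled against both rails, and the gripper is holding the lid by the knob at about 35°, with the lid's red pointer on the red mark.

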